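# Slide a serving slate out over the block's edge

## Robot

A 6-joint arm with a two-finger parallel gripper is mounted at the origin on a cart in front of the work surface, level with it; the furniture and walls round the work are solid. World frame = base frame: x ahead of the robot, y to its left, z up, the work surface at z = 0. Lengths are in mm, angles in rad, forces in N, time in s.
With the tool pointing down it reaches from about 275 to 825 mm from the base axis. Payload 5.2 kg.
Tool frame: the origin (TCP) lies midway between the tips of the shut fingers; the grasp point (between the pads) lies 19 mm behind it; z points along the fingers, y is the direction in which the jaws open and shut (so a half turn about z gives the same grasp; the last joint's range is limited). The gripper opens to 93 mm and grips with 3 to 60 N. Pads are 15 mm wide; open, the fingers measure 128 mm over their backs; the gripper's body (75 mm by 188 mm) begins 65 mm behind the grasp point.
Start: joints at [-1.46, 0.259, 1.535, -0, 1.348, -0.203], TCP at [169.792, -523.14, 196.453] pointing down, gripper open.
Joint ranges: [-3.14, 3.14], [-0.91, 2.08], [0.19, 2.58], [-1.22, 4.36], [0.22, 2.71], [-3.12, 3.12]. Speed limits (rad/s): [2.57, 2.57, 3.14, 3.14, 3.14, 3.14].

## Interface

Orientations are given as a unit quaternion [x, y, z, w].
In Python, from cell import r, eyes gives the robot as it stands.
- The arm moves only by the tool step_arm, never from a script. Its arguments are lists of equal length, an entry for each row: "offset": the shift along the tool's x, y, z in cm, a list of three; "dr": the turn, a rotation vector about the tool's x, y, z in degrees, a list of three; "jaw": the opening, from -1 (shut) to 1 (fully open). In form: {"offset": [[dx, dy, dz], ...], "dr": [[ax, ay, az], ...], "jaw": [jaw, ...]}. A call has 1 to 5 rows; each row is the pose to reach, as a shift and turn from the pose commanded when the call began, along the tool's axes at that moment; what a row does not reach only later rows make up. A row lasts 1/10 s, in which the tool goes at most 50 mm and 8.59 degrees, less where a joint would pass 70% of its speed; a pose out of reach is approached as far as the arm can. A call with a gripper value outside its range is refused whole. The fingers move at their own pace and stop on an object; "newtons" is the grip in N (left out, the last holds). Time passes only in rows, so rows that repeat a pose let the fingers close. It gives the time, the measured TCP pose, the force and the opening at its end, in the units of the state.
- r.state(): the state, without advancing time (a new reading comes with each control period).
- eyes.capture(name): name is "scene" or "top" or "wrist"; returns a dict with "pixels" (420x560x3 uint8, blue, green, red), "fov_y" (degrees; the focal length in pixels is half the picture's height over the tangent of half this angle, whatever the lens; pixels are square), "cx", "cy" (the principal point, pixels), "dist_coeffs" ([k1, k2, p1, p2, k3] as OpenCV has them; the pictures are not rectified), "origin" and "rotation" of the camera in the world; the wrist camera has in their place "mount" (4x4, takes a point from camera to tool coordinates, whose origin is the TCP and whose axes are the flange's). Camera axes: x right, y down, z forward; pixel columns grow to the right and rows downward; lengths in mm; the calibration is good to about 2 mm. A picture is of the moment at which its call begins: read the wrist's pose just before it. There is no depth.
- r.hand_in(): hands the job in, once; it reports no verdict.
The state is a dict: "clock": time; "q": joint angles; "joint_vel": joint speeds; "tau": joint torques, N m; "tool_pos": TCP position; "eef_rot": TCP orientation; "force": force on the tool from outside, world axes, zero at the start; "wrist_torque": the same for the moment, N m; "grip_width": finger opening in mm.
Only numpy, scipy, OpenCV 4.12 (cv2) and the standard library are available. Lean on these libraries where they do the work, as an engineer would, in place of code of your own. Each camera call takes 0.05 s, during which the arm holds its last target.

## Task

The thin serving slate lies too flat on the butcher block for anyone to get a hand under it. Push it with the fingertips, without grasping or lifting it, toward the sink until its front short end sticks out 3 cm (give or take a centimetre) past the edge of the block that faces the sink, with the slate straight to the block. The cup on the slate must ride along, still standing, without being touched by the robot; leave everything else where it is.

Things in the scene. Friction and masses are not known exactly. Their poses are not given: they have to be found in the camera images.
- block: Butcher block of light and medium wood staves on low feet, 260 mm (its x) by 300 mm (its y) by 40 mm high; it does not move. Lies on the worktop left of the sink, turned up to 0.35 rad. Origin: centre of its underside, on the worktop; z up. Its flat top is 40 mm above the worktop. Its right-hand edge, which faces the sink, is the line y = -150 mm in its own frame; the left-hand edge is y = +150 mm.
- block_edge (a point): Middle of the block's right-hand top edge, the edge that faces the sink; axes as the block's (x along the edge, -y outward over the sink side).
- slate: Thin dark grey serving slate, loose, about 0.45 kg (hidden: 0.7 to 1.4 times), 140 mm (its x) by 200 mm (its y) by 8 mm thick, lying flat on the block, turned up to 0.2 rad to it. Origin: centre of its underside; z up. The straight short ends are at y = -100 mm (front, toward the sink) and y = +100 mm (back).
- slate_front (a point): Middle of the slate's front short end, half-way through its thickness (4 mm over its underside): the end that must overhang.
- slate_back (a point): Middle of the slate's back short end, half-way through its thickness: the end face, 140 mm wide and 8 mm high, at which it can be pushed.
- cup: Small plain open plastic cup, 64 mm across and 62 mm high, standing loose on the slate somewhere between its middle and its front end. Origin: centre of its underside.
- plug: Round black rubber sink plug, 45 mm across, 12 mm high, on the strip in front of the sink. Origin: centre of its underside. To be left alone.
- squeezer: Plastic citrus squeezer, a round dish with a ribbed cone, 66 mm across, 45 mm high, on the strip in front of the sink. Origin: centre of its underside. To be left alone.
- upcup: Small plastic cup standing upside down, 56 mm across, 78 mm high, on the strip in front of the sink. Origin: centre of its underside, on the worktop. To be left alone.
Not all that is in view belongs to the job. Leave any pink or red look-alike of the cup alone.

How it is judged (in metres and radians):
At the end, for the whole second after the job is handed in: The middle of the slate's front end is 20 to 40 mm past the block's sink-side edge and within 110 mm of that edge's middle; the slate is straight to the block within 0.1 rad, flat (0.05 rad) and at rest on it; the cup stands upright on the slate (y of slate_front in the frame of block between -0.19 and -0.17 m and angle between the y axis of slate and the y axis of block, either way round below 0.1 rad and x of slate_front in the frame of block between -0.11 and 0.11 m and z of slate in the frame of block between 0.035 and 0.045 m and angle between slate's own z axis and vertical below 0.05 rad and linear speed of slate below 0.01 m/s and angle between cup's own z axis and vertical below 0.1 rad and z of cup in the frame of slate between 0.004 and 0.014 m and x of cup in the frame of slate between -0.07 and 0.07 m and y of cup in the frame of slate between -0.1 and 0.1 m); the robot touches nothing.
It fails at once if the slate is lifted off the block (more than 12 mm) or tipped (more than 0.15 rad), or falls (height (world z) of slate above 0.052 m or height (world z) of slate below 0.03 m or angle between slate's own z axis and vertical above 0.15 rad).
It fails at once if the robot touches the cup (more than 0.5 N) (contact force between any of the arm, the fingers and cup above 0.5 N).
It fails at once if the cup tips (more than 0.3 rad) (angle between cup's own z axis and vertical above 0.3 rad).
It fails at once if the sink plug, squeezer or upside-down cup is moved more than 15 mm (distance of any of plug, squeezer, upcup from where it was at the start of the episode above 0.015 m).
It also fails if it takes over 32 s, if anything falls off the work surface, if the arm or the gripper's body presses on something with over 40 N, if the wrist force passes 120 N, or if a joint passes its speed limit or range.

## Working session

There is one attempt and no reset: what is moved stays moved. The work goes in short steps, Python scripts to look and compute and a tool call to move; the robot and the scene stay as the last step left them, time stands still between calls to the robot, and variables do not carry over. Pictures are saved under pics/ and viewed, and the job is handed in when it is done.

Besides the shell and the picture viewer there is one more tool, called after "Call:" as name(argument=value, ...) on one line, values as JSON. step_arm: Moves the arm, as the interface text tells. Its arguments: {"type":"object","properties":{"offset":{"type":"array"},"dr":{"type":"array"},"jaw":{"type":"array"},"newtons":{"type":"number"}},"required":["offset","dr","jaw"]}

```bash
mkdir -p pics; ls; python3 - <<'E'
from cell import r, eyes
import cv2,pickle
print(r.state())
for n in ("scene","top"):
    c=eyes.capture(n); cv2.imwrite(f"pics/{n}0.png",c["pixels"]); pickle.dump(c,open(f"pics/{n}0.pkl","wb"))
    print(n,{k:v for k,v in c.items() if k!="pixels"})
E
```

```text
pics
{'clock': 0.0, 'q': array([-1.45981293e+00,  2.59346881e-01,  1.53604163e+00,  2.44669769e-05,
        1.34803820e+00, -2.02822151e-01]), 'joint_vel': array([-1.73498019e-03,  2.47202873e-05,  1.83331013e-03, -7.40387637e-04,
        2.06758804e-04,  4.30113592e-04]), 'tau': array([-1.97271911e-03, -4.37313616e+01, -2.84000587e+01,  7.17010070e-02,
        4.12507681e-02, -1.36741269e-04]), 'tool_pos': array([ 169.72844768, -522.54590937,  195.63231624]), 'eef_rot': array([ 9.87716001e-01,  1.56257034e-01,  5.40108632e-05, -9.15516842e-04]), 'force': array([-0.03058834, -0.18947416, -1.02114868]), 'wrist_torque': array([ 0.00211391,  0.01304855, -0.00695354]), 'grip_width': 93.07126638748555}
scene {'fov_y': 45.5088226064968, 'cx': 276.0928365264753, 'cy': 214.3289783221979, 'dist_coeffs': array([-0.00367198,  0.        ,  0.        ,  0.        ,  0.        ]), 'origin': array([-604.52541744, -737.11246742,  665.00314822]), 'rotation': array([ 0.72556313, -0.41750463,  0.26924596, -0.47618761])}
top {'fov_y': 47.54946540980728, 'cx': 274.9877141416316, 'cy': 205.20224096044896, 'dist_coeffs': array([-0.02965023,  0.        ,  0.        ,  0.        ,  0.        ]), 'origin': array([ 390.85318374,  -35.10049162, 1209.59706662]), 'rotation': array([ 0.71099302, -0.6978171 ,  0.06963787, -0.05187292])}
```

View pics/scene0.png

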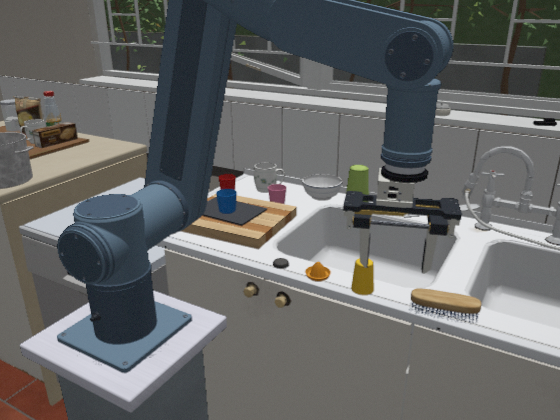

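View pics/top0.png

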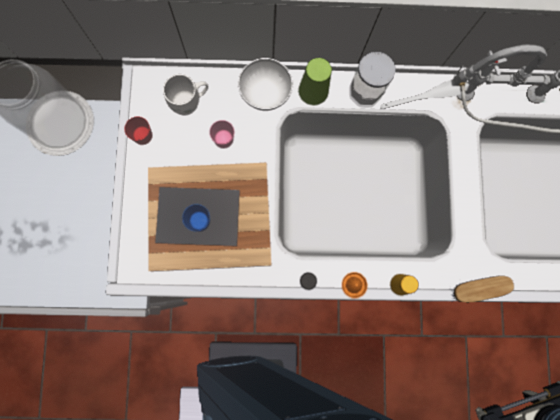

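```bash
cat > h.py <<'E'
import numpy as np,cv2,pickle
from scipy.spatial.transform import Rotation as R
def K(c):
    f=c["pixels"].shape[0]/2/np.tan(np.radians(c["fov_y"]/2)); return np.array([[f,0,c["cx"]],[0,f,c["cy"]],[0,0,1.]])
def ray(c,px,z):
    u=cv2.undistortPoints(np.array(px,float).reshape(-1,1,2),K(c),c["dist_coeffs"])[:,0]
    d=R.from_quat(c["rotation"]).apply(np.c_[u,np.ones(len(u))]); o=c["origin"]
    return o+d*((z-o[2])/d[:,2])[:,None]
def proj(c,P):
    rv=R.from_quat(c["rotation"]).inv(); 
    return cv2.projectPoints(rv.apply(np.array(P,float).reshape(-1,3)-c["origin"]),np.zeros(3),np.zeros(3),K(c),c["dist_coeffs"])[0][:,0]
def big(m):
    n,l,s,_=cv2.connectedComponentsWithStats(m.astype(np.uint8)); i=1+np.argmax(s[1:,4]); return (l==i).astype(np.uint8)
def rect(c,m,z):
    cs,_=cv2.findContours(m,cv2.RETR_EXTERNAL,cv2.CHAIN_APPROX_NONE); k=max(cs,key=cv2.contourArea)
    p=ray(c,cv2.convexHull(k).reshape(-1,2),z)[:,:2].astype(np.float32)
    return cv2.minAreaRect(p)
def measure(c,roi=(100,145,290,280)):
    x0,y0,x1,y1=roi; im=c["pixels"]; M=np.zeros(im.shape[:2],bool);M[y0:y1,x0:x1]=1
    hsv=cv2.cvtColor(im,cv2.COLOR_BGR2HSV); h,s,v=cv2.split(hsv)
    blue=big(M&(h>95)&(h<130)&(s>120)); 
    slate=big(M&(((s<70)&(v<95))|(blue>0)))
    wood=big(M&(((h<25)&(s>50)&(v>60))|(slate>0)))
    return wood,slate,blue
E
python3 - <<'E'
from h import *
c=pickle.load(open("pics/top0.pkl","rb"))
w,s,b=measure(c)
for n,m,z in(("block",w,40),("slate",s,48)): print(n,rect(c,m,z))
(cx,cy),rad=cv2.minEnclosingCircle(np.argwhere(b)[:,::-1].astype(np.float32)); print("cup px",cx,cy,rad,ray(c,[[cx,cy]],110))
im=c["pixels"].copy()
for m,col in((w,(0,255,0)),(s,(0,0,255)),(b,(255,255,0))):
    cs,_=cv2.findContours(m,0,1); cv2.drawContours(im,cs,-1,col,1)
cv2.imwrite("pics/crop0.png",cv2.resize(im[110:300,100:300],None,fx=3,fy=3,interpolation=cv2.INTER_NEAREST))
E
```

```text
block ((565.35400390625, 101.62970733642578), (258.8313903808594, 297.69403076171875), 3.786025047302246)
slate ((562.1024169921875, 127.34613800048828), (195.3717498779297, 136.36672973632812), 89.13990783691406)
cup px 195.5399932861328 220.5 12.550070762634277 [[542.32734064 122.54662295 110.        ]]
```

View pics/crop0.png

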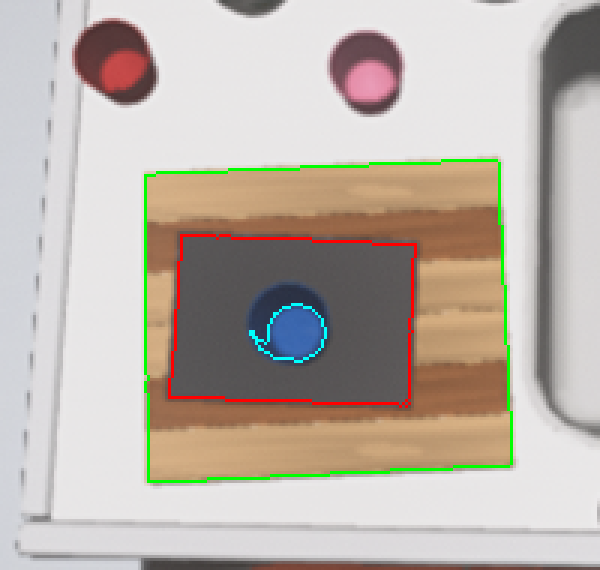

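Only the blue cup (199,218) stands on the slate. The red one (138,130) and the pink one (222,133) stand on the counter and are look-alikes. The crop shows clean outlines, and the block measures 259×298 and the slate 195×136, which matches the given sizes. The slate is turned about −4.6° to the block.

```bash
cat >> h.py <<'E'
BC=np.array([565.35,101.63]);BA=np.radians(3.786)
BX=np.array([np.cos(BA),np.sin(BA)]);BY=np.array([-BX[1],BX[0]])
def w(bx,by): return BC+bx*BX+by*BY
def inb(p): d=np.array(p)[:2]-BC; return d@BX,d@BY
def go(st,bx,by,z):
    T=R.from_quat(st["eef_rot"]); p=st["tool_pos"]
    t=np.r_[w(bx,by),z]; x=np.array([-BX[1],BX[0],0]); y=np.r_[BX,0]; zz=np.cross(x,y)
    G=R.from_matrix(np.c_[x,y,zz])
    print("target",t.round(1),"offset cm",(T.inv().apply(t-p)/10).round(2),"dr",np.degrees((T.inv()*G).as_rotvec()).round(2))
    print("now block",np.round(inb(p),1),"z",p[2].round(1),"F",st["force"].round(2),"t",st["clock"])
E
python3 - <<'E'
from h import *
from cell import r
go(r.state(),3,145,196)
c=pickle.load(open("pics/top0.pkl","rb"));im=c["pixels"]
print("cup floor",inb(ray(c,[[199,220.5]],50)[0]))
E
```

```text
target [558.8 246.5 196. ] offset cm [ 60.74 -61.15   0.09] dr [-6.000e-02 -7.000e-02 -7.581e+01]
now block [-436.  -596.8] z 195.7 F [ 0.39 -0.73 -0.35] t 0.1
cup floor (np.float64(-13.161196295591713), np.float64(21.990238840573088))
```

Call:
step_arm(offset=[[60.7,-61.1,0],[60.7,-61.1,0],[60.7,-61.1,0],[60.7,-61.1,0],[60.7,-61.1,0]], dr=[[0,0,-75.8],[0,0,-75.8],[0,0,-75.8],[0,0,-75.8],[0,0,-75.8]], jaw=[0.5,0.5,0.5,0.5,0.5])

```text
clock: 0.6
tool_pos: [282.9, -298.0, 196.1]
eef_rot: [0.86, 0.509, 0.0, -0.0]
force: [1.7, -0.6, 0.1]
grip_width: 69.9
```

```bash
python3 - <<'E'
from h import *
from cell import r
s=r.state();go(s,3,145,196);print(s["q"].round(2),s["grip_width"])
E
```

```text
target [558.8 246.5 196. ] offset cm [ 6.101e+01 -2.000e+00  4.000e-02] dr [-1.000e-02 -3.000e-02 -3.253e+01]
now block [-308.2 -380.1] z 196.1 F [ 1.68 -0.61  0.14] t 0.6
[-1.08  0.    1.84  0.    1.3  -0.58] 69.93790863151939
```

Call:
step_arm(offset=[[61,-2,0],[61,-2,0],[61,-2,0],[61,-2,0],[61,-2,0]], dr=[[0,0,-32.5],[0,0,-32.5],[0,0,-32.5],[0,0,-32.5],[0,0,-32.5]], jaw=[0.5,0.5,0.5,0.5,0.5])

```text
clock: 1.1
tool_pos: [397.1, -75.6, 196.5]
eef_rot: [0.684, 0.729, 0.0, 0.0]
force: [1.2, -1.3, 0.4]
grip_width: 70.1
```

```bash
python3 - <<'E'
from h import *
from cell import r
s=r.state();go(s,3,145,196);print(s["q"].round(2),s["grip_width"])
E
```

```text
target [558.8 246.5 196. ] offset cm [31.12 18.17  0.04] dr [ 0.01  0.01 -0.16]
now block [-179.6 -165.7] z 196.5 F [ 1.2  -1.27  0.42] t 1.1
[-0.47 -0.01  1.85 -0.    1.3  -0.53] 70.11580949169193
```

Call:
step_arm(offset=[[31,18,0],[31,18,0],[31,18,0],[31,18,0],[31,18,0]], dr=[[0,0,0],[0,0,0],[0,0,0],[0,0,0],[0,0,0]], jaw=[0.5,0.5,0.5,0.5,0.5])

```text
clock: 1.6
tool_pos: [509.4, 147.9, 196.2]
eef_rot: [0.685, 0.728, -0.0, -0.0]
force: [0.8, -1.2, 0.5]
grip_width: 69.3
```

```bash
python3 - <<'E'
from h import *
from cell import r
s=r.state();go(s,3,145,196);print(s["q"].round(2),s["grip_width"])
E
```

```text
target [558.8 246.5 196. ] offset cm [9.54 5.53 0.01] dr [-0.02  0.01 -0.3 ]
now block [-52.8  49.9] z 196.2 F [ 0.75 -1.22  0.48] t 1.6
[ 0.07  0.22  1.58 -0.    1.34  0.01] 69.34851211822348
```

Call:
step_arm(offset=[[9.5,5.5,0],[9.5,5.5,0],[9.5,5.5,0],[9.5,5.5,0],[9.5,5.5,0]], dr=[[0,0,0],[0,0,0],[0,0,0],[0,0,0],[0,0,0]], jaw=[0.5,0.5,0.5,0.5,0.5])

```text
clock: 2.1
tool_pos: [557.5, 242.8, 195.9]
eef_rot: [0.685, 0.728, -0.001, -0.0]
force: [-0.4, 0.1, -0.1]
grip_width: 69.5
```

```bash
python3 - <<'E'
from h import *
from cell import r,eyes
s=r.state();go(s,3,145,60)
c=eyes.capture("wrist");cv2.imwrite("pics/w1.png",c["pixels"])
c=eyes.capture("top");cv2.imwrite("pics/t1.png",c["pixels"])
E
```

```text
target [558.8 246.5  60. ] offset cm [ 0.37  0.17 13.59] dr [-0.09  0.06 -0.33]
now block [  1.5 141.4] z 195.9 F [-0.38  0.11 -0.14] t 2.1
```

View pics/w1.png

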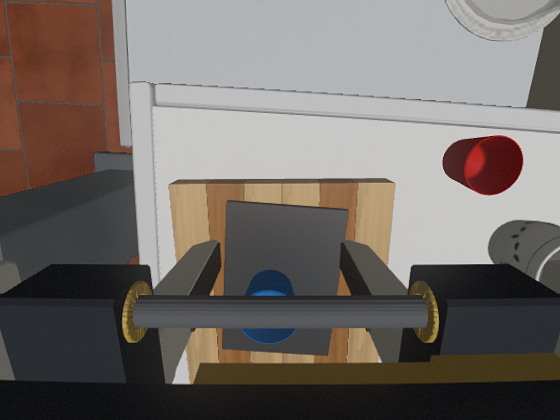

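View pics/t1.png

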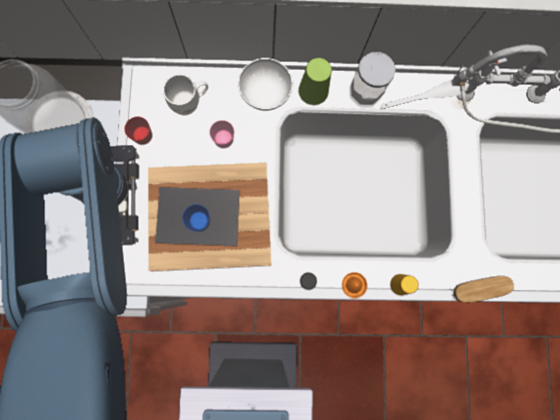

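The wrist picture shows the slate's back end between (228,202) and (348,210), and a wood strip behind it up to row 182. I'll cross-check the positions in this view.

```bash
python3 - <<'E'
from h import *
from cell import r,eyes
s=r.state();c=eyes.capture("wrist")
M=np.array(c["mount"]);T=R.from_quat(s["eef_rot"])
c["origin"]=s["tool_pos"]+T.apply(M[:3,3]);c["rotation"]=(T*R.from_matrix(M[:3,:3])).as_quat()
print("mount",M.round(2).tolist())
for p in ray(c,[[228,202],[348,210]],48): print("slate back corner",np.round(inb(p),1))
for p in ray(c,[[170,181],[393,180]],40): print("block left corners",np.round(inb(p),1))
go(s,3,145,46)
E
```

```text
mount [[0.0, -0.97, -0.26, 72.17], [1.0, 0.0, -0.0, 0.16], [0.0, -0.26, 0.97, -188.21], [0.0, 0.0, 0.0, 1.0]]
slate back corner [-57.3 130.5]
slate back corner [ 79.  120.2]
block left corners [-123.8  153.7]
block left corners [130.5 153.1]
target [558.8 246.5  46. ] offset cm [ 0.43  0.14 15.06] dr [-0.03  0.03 -0.42]
now block [  1.7 140.8] z 196.6 F [ 0.26  0.38 -0.1 ] t 2.2
```

Call:
step_arm(offset=[[0.4,0.2,4],[0.4,0.2,8],[0.4,0.2,12],[0.4,0.2,14.5],[0.4,0.2,14.5]], dr=[[0,0,-0.3],[0,0,-0.3],[0,0,-0.3],[0,0,-0.3],[0,0,-0.3]], jaw=[0.5,0.5,0.5,0.5,0.5])

```text
clock: 2.75
tool_pos: [556.8, 245.8, 48.0]
eef_rot: [0.684, 0.729, -0.003, -0.002]
force: [-0.3, -0.2, -0.6]
grip_width: 69.2
```

Call:
step_arm(offset=[[0,0,0.2],[0,0,0.4],[0,0,0.5],[0,0,0.5],[0,0,0.5]], dr=[[0,0,0],[0,0,0],[0,0,0],[0,0,0],[0,0,0]], jaw=[0.5,0.5,0.5,0.5,0.5])

```text
clock: 3.25
tool_pos: [560.5, 248.1, 47.3]
eef_rot: [0.684, 0.73, 0.001, 0.0]
force: [0.4, 0.7, 0.1]
grip_width: 69.9
```

```bash
python3 - <<'E'
from h import *
from cell import r,eyes
s=r.state();go(s,5,145,43.5)
c=eyes.capture("wrist");cv2.imwrite("pics/w2.png",c["pixels"])
c=eyes.capture("scene");cv2.imwrite("pics/s2.png",c["pixels"])
E
```

```text
target [560.8 246.6  43.5] offset cm [-0.15  0.02  0.38] dr [ 0.08 -0.01 -0.03]
now block [  4.8 146.5] z 47.3 F [0.4  0.7  0.08] t 3.25
```

View pics/w2.png

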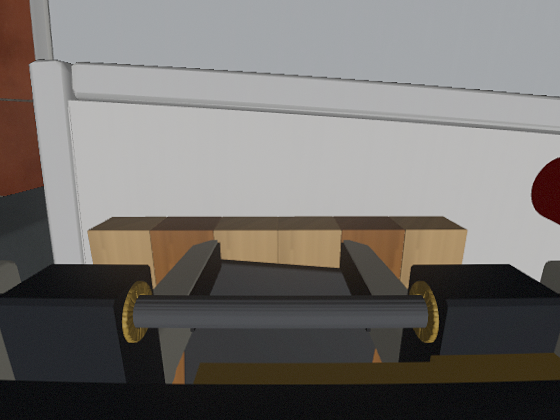

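The fingertips sit behind the slate's back edge (row 262), over the wood strip. I'll feel gently for the block's top.

Call:
step_arm(offset=[[0,0,0.2],[0,0,0.4],[0,0,0.4],[0,0,0.4]], dr=[[0,0,0],[0,0,0],[0,0,0],[0,0,0]], jaw=[0.5,0.5,0.5,0.5])

```text
clock: 3.75
tool_pos: [559.9, 247.9, 42.3]
eef_rot: [0.684, 0.73, -0.0, -0.0]
force: [-0.8, 0.4, -0.4]
grip_width: 69.4
```

```bash
python3 - <<'E'
from h import *
from cell import r,eyes
go(r.state(),5,145,43.5)
E
```

```text
target [560.8 246.6  43.5] offset cm [-0.13  0.08 -0.12] dr [-0.02  0.   -0.03]
now block [  4.2 146.3] z 42.3 F [-0.83  0.4  -0.43] t 3.75
```

Call:
step_arm(offset=[[-0.3,0,0],[-0.6,0,0],[-0.9,0,0],[-1.2,0,0],[-1.5,0,0]], dr=[[0,0,0],[0,0,0],[0,0,0],[0,0,0],[0,0,0]], jaw=[0.5,0.5,0.5,0.5,0.5])

```text
clock: 4.25
tool_pos: [561.1, 232.6, 42.5]
eef_rot: [0.684, 0.73, 0.0, 0.0]
force: [0.4, -0.6, -0.5]
grip_width: 69.6
```

Call:
step_arm(offset=[[-0.3,0,0],[-0.6,0,0],[-0.9,0,0],[-1.2,0,0],[-1.5,0,0]], dr=[[0,0,0],[0,0,0],[0,0,0],[0,0,0],[0,0,0]], jaw=[0.5,0.5,0.5,0.5,0.5])

```text
clock: 4.75
tool_pos: [562.0, 217.8, 42.5]
eef_rot: [0.684, 0.73, 0.0, -0.0]
force: [0.1, 0.1, -0.0]
grip_width: 69.8
```

```bash
python3 - <<'E'
from h import *
from cell import r,eyes
go(r.state(),5,30,42.5)
c=eyes.capture("wrist");cv2.imwrite("pics/w3.png",c["pixels"])
c=eyes.capture("top");cv2.imwrite("pics/t3.png",c["pixels"][110:310,80:300].repeat(3,0).repeat(3,1))
E
```

```text
target [568.4 131.9  42.5] offset cm [-8.61  0.07 -0.  ] dr [ 0.   -0.   -0.03]
now block [  4.3 116.1] z 42.5 F [ 0.1   0.06 -0.04] t 4.75
```

View pics/w3.png

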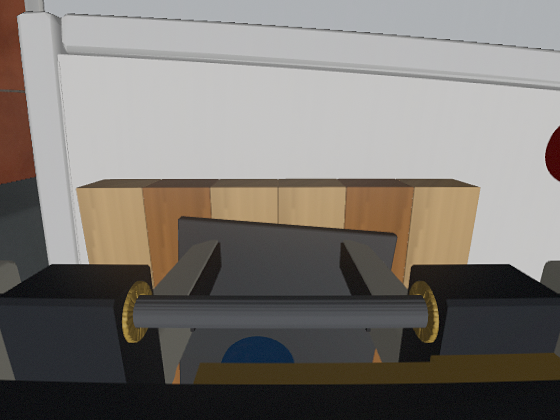

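View pics/t3.png

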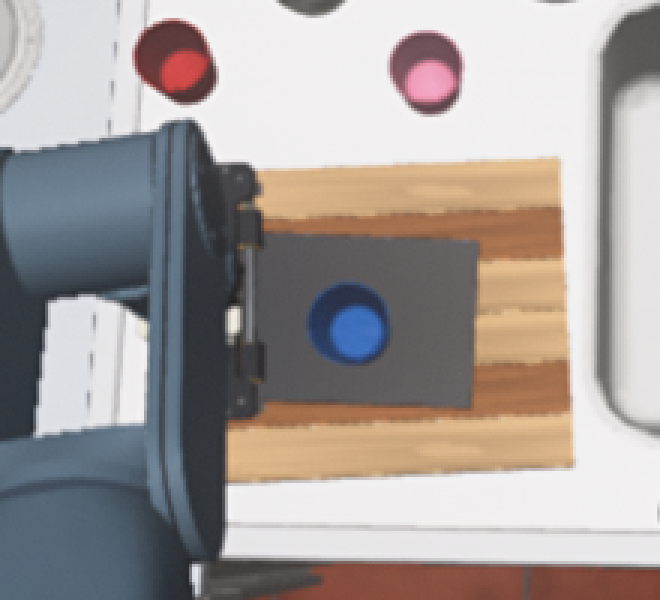

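The slate hasn't moved: its back edge (row 220) shows beyond the fingertips (row 242) and the force is 0, so the open tips are gliding above it. The linkage evidently lifts the tips when open. I'll back off and feel downward for the block.

Call:
step_arm(offset=[[0.5,0,-0.5],[1.5,0,-0.5],[2.5,0,-0.5],[3.2,0,-0.3],[3.2,0,0]], dr=[[0,0,0],[0,0,0],[0,0,0],[0,0,0],[0,0,0]], jaw=[0.5,0.5,0.5,0.5,0.5])

```text
clock: 5.35
tool_pos: [559.7, 251.6, 42.3]
eef_rot: [0.683, 0.731, 0.0, -0.0]
force: [-0.1, -0.2, -0.2]
grip_width: 69.6
```

Call:
step_arm(offset=[[0,0,0.2],[0,0,0.4],[0,0,0.5],[0,0,0.5]], dr=[[0,0,0],[0,0,0],[0,0,0],[0,0,0]], jaw=[0.5,0.5,0.5,0.5])

```text
clock: 5.75
tool_pos: [559.8, 249.6, 37.2]
eef_rot: [0.684, 0.73, -0.0, -0.0]
force: [0.8, -0.9, -0.1]
grip_width: 69.7
```

Call:
step_arm(offset=[[0,0,0.1],[0,0,0.2],[0,0,0.2]], dr=[[0,0,0],[0,0,0],[0,0,0]], jaw=[0.5,0.5,0.5])

```text
clock: 6.05
tool_pos: [559.9, 249.9, 35.4]
eef_rot: [0.684, 0.73, -0.0, -0.0]
force: [0.4, -1.0, -0.0]
grip_width: 69.8
```

Call:
step_arm(offset=[[0,0,0.1],[0,0,0.2],[0,0,0.2]], dr=[[0,0,0],[0,0,0],[0,0,0]], jaw=[0.5,0.5,0.5])

```text
clock: 6.35
tool_pos: [559.8, 249.9, 33.3]
eef_rot: [0.684, 0.73, -0.0, -0.0]
force: [0.0, -0.2, -0.5]
grip_width: 69.5
```

```bash
python3 - <<'E'
from h import *
from cell import r,eyes
go(r.state(),5,145,42.5)
c=eyes.capture("wrist");cv2.imwrite("pics/w4.png",c["pixels"])
c=eyes.capture("scene");cv2.imwrite("pics/s4.png",c["pixels"][130:280,150:350].repeat(4,0).repeat(4,1))
E
```

```text
target [560.8 246.6  42.5] offset cm [-0.33  0.08 -0.92] dr [-0.02  0.   -0.04]
now block [  4.2 148.3] z 33.3 F [ 0.02 -0.17 -0.53] t 6.35
```

View pics/w4.png

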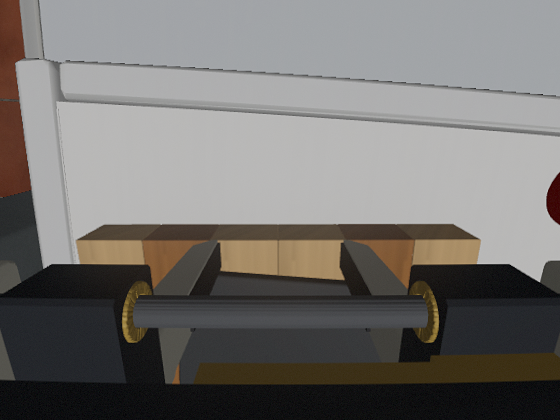

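View pics/s4.png

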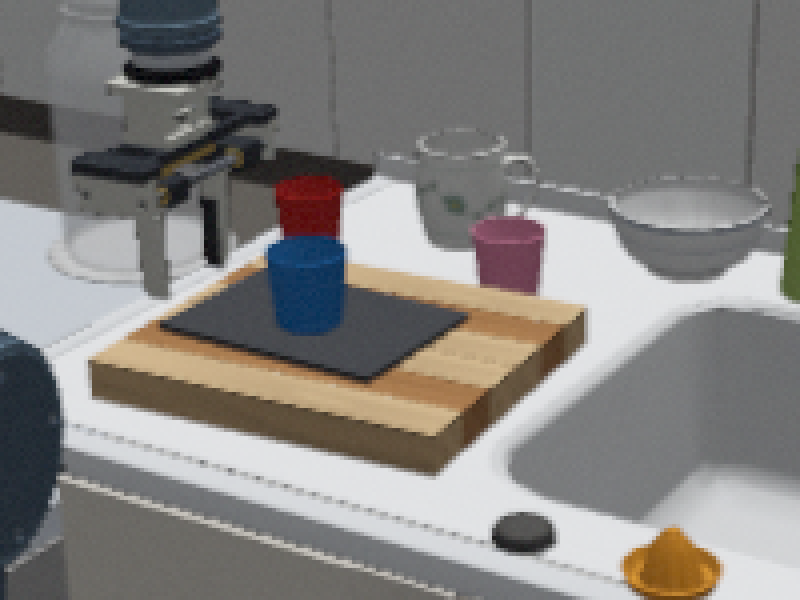

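```bash
python3 - <<'E'
from h import *
c=pickle.load(open("pics/scene0.pkl","rb"))
for bx in (-35,-52):
  for z in (33,45,55,65,75): print(bx,z,proj(c,[np.r_[w(4+bx,148),z]]).round(1), "crop",((proj(c,[np.r_[w(4+bx,148),z]])-[150,130])*4).round(0))
print("block corners crop",[((proj(c,[np.r_[w(a,b),40]])-[150,130])*4).round(0).tolist() for a,b in((-130,150),(-130,-150),(130,-150))])
E
```

```text
-35 33 [[190.9 211. ]] crop [[164. 324.]]
-35 45 [[190.7 207.6]] crop [[163. 310.]]
-35 55 [[190.4 204.7]] crop [[162. 299.]]
-35 65 [[190.2 201.8]] crop [[161. 287.]]
-35 75 [[189.9 198.9]] crop [[160. 275.]]
-52 33 [[187.8 212.9]] crop [[151. 332.]]
-52 45 [[187.5 209.5]] crop [[150. 318.]]
-52 55 [[187.3 206.6]] crop [[149. 306.]]
-52 65 [[187.  203.6]] crop [[148. 295.]]
-52 75 [[186.8 200.7]] crop [[147. 283.]]
block corners crop [[[84.0, 362.0]], [[432.0, 439.0]], [[586.0, 308.0]]]
```

```bash
python3 - <<'E'
from h import *
from cell import r,eyes
c=eyes.capture("wrist");M=np.array(c["mount"]);k=K(c);f=k[0,0];print(f,c["dist_coeffs"])
for hw,a,b in((34.8,221,340),):
    Z=f*2*hw/(b-a); u=cv2.undistortPoints(np.array([[[a,242.]],[[b,242.]]]),k,c["dist_coeffs"])[:,0]
    Z=2*hw/(u[1,0]-u[0,0]); 
    for q in u: print((M@np.r_[q*Z,Z,1]).round(1))
E
```

```text
306.69799951061253 [-0.02966894  0.          0.          0.          0.        ]
[  6.8 -34.4 -20.4   1. ]
[  6.8  35.2 -20.3   1. ]
```

The wrist view puts the tips about 20 mm above the TCP at this opening, and the scene view gives about 25 mm. So I still need roughly 10 mm more, watching the force.

Call:
step_arm(offset=[[0,0,0.2],[0,0,0.4],[0,0,0.6],[0,0,0.6]], dr=[[0,0,0],[0,0,0],[0,0,0],[0,0,0]], jaw=[0.5,0.5,0.5,0.5])

```text
clock: 6.9
tool_pos: [559.6, 249.9, 27.0]
eef_rot: [0.684, 0.73, -0.0, -0.0]
force: [0.1, 0.4, 0.5]
grip_width: 69.7
```

Call:
step_arm(offset=[[0,0,0.1],[0,0,0.2],[0,0,0.2]], dr=[[0,0,0],[0,0,0],[0,0,0]], jaw=[0.5,0.5,0.5])

```text
clock: 7.2
tool_pos: [559.8, 249.9, 25.3]
eef_rot: [0.684, 0.73, -0.0, -0.0]
force: [0.0, -0.4, -0.1]
grip_width: 69.8
```

Call:
step_arm(offset=[[0,0,0.1],[0,0,0.2],[0,0,0.2]], dr=[[0,0,0],[0,0,0],[0,0,0]], jaw=[0.5,0.5,0.5])

```text
clock: 7.5
tool_pos: [559.8, 249.9, 23.3]
eef_rot: [0.684, 0.73, -0.0, -0.0]
force: [-0.6, 0.7, -0.4]
grip_width: 69.8
```

```bash
python3 - <<'E'
from h import *
from cell import r,eyes
go(r.state(),5,145,22)
c=eyes.capture("wrist");cv2.imwrite("pics/w5.png",c["pixels"])
c=eyes.capture("scene");cv2.imwrite("pics/s5.png",c["pixels"][130:280,150:350].repeat(4,0).repeat(4,1))
E
```

```text
target [560.8 246.6  22. ] offset cm [-0.34  0.08  0.13] dr [-0.02  0.   -0.03]
now block [  4.2 148.4] z 23.3 F [-0.57  0.72 -0.44] t 7.5
```

View pics/s5.png

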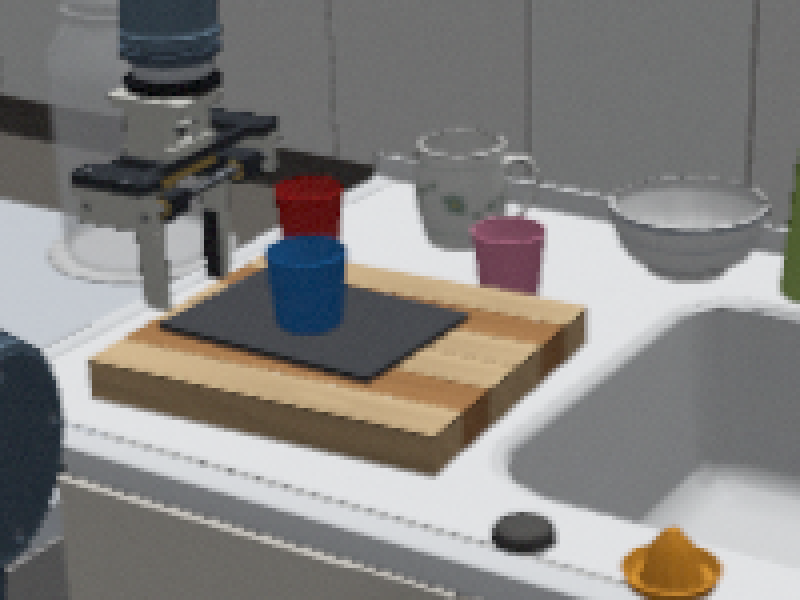

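Call:
step_arm(offset=[[-0.2,0,0.1],[-0.4,0,0.2],[-0.4,0,0.2]], dr=[[0,0,0],[0,0,0],[0,0,0]], jaw=[0.5,0.5,0.5])

```text
clock: 7.9
tool_pos: [560.1, 245.6, 21.3]
eef_rot: [0.684, 0.73, -0.0, -0.0]
force: [-0.2, 0.5, -0.7]
grip_width: 69.6
```

Call:
step_arm(offset=[[0,0,0.1],[0,0,0.2],[0,0,0.2]], dr=[[0,0,0],[0,0,0],[0,0,0]], jaw=[0.5,0.5,0.5])

```text
clock: 8.2
tool_pos: [560.0, 246.0, 19.3]
eef_rot: [0.684, 0.73, -0.0, -0.0]
force: [-0.8, 0.6, 0.2]
grip_width: 69.5
```

```bash
python3 - <<'E'
from h import *
from cell import r,eyes
go(r.state(),5,145,22)
c=eyes.capture("wrist");cv2.imwrite("pics/w6.png",c["pixels"])
c=eyes.capture("scene");cv2.imwrite("pics/s6.png",c["pixels"][160:240,160:260].repeat(8,0).repeat(8,1)[:600])
E
```

```text
target [560.8 246.6  22. ] offset cm [ 0.06  0.08 -0.27] dr [-0.02  0.   -0.04]
now block [  4.2 144.4] z 19.3 F [-0.79  0.63  0.17] t 8.2
```

View pics/s6.png

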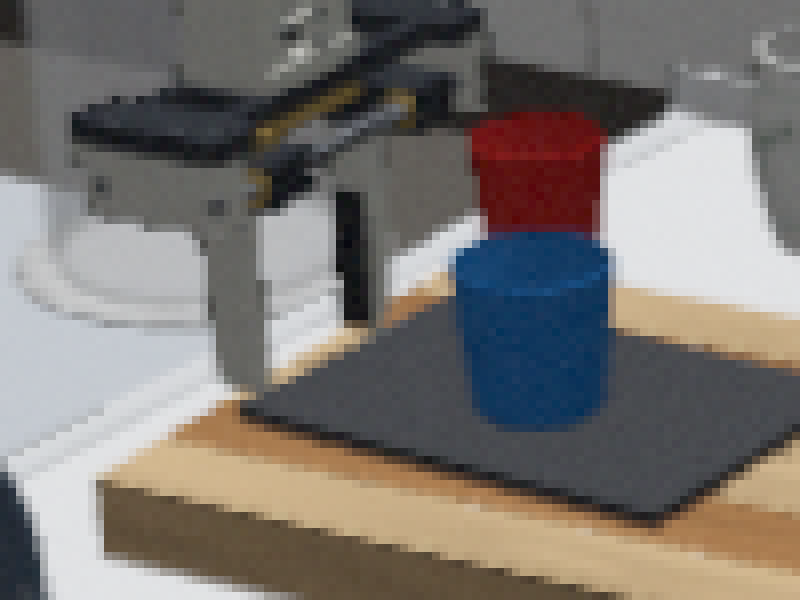

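View pics/w6.png

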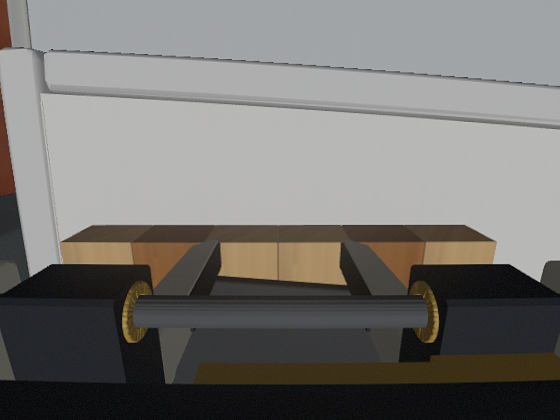

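Call:
step_arm(offset=[[0,0,0.1],[0,0,0.2],[0,0,0.2]], dr=[[0,0,0],[0,0,0],[0,0,0]], jaw=[0.5,0.5,0.5])

```text
clock: 8.6
tool_pos: [560.3, 246.1, 18.1]
eef_rot: [0.684, 0.73, 0.0, 0.0]
force: [-0.9, -0.3, 3.5]
grip_width: 69.8
```

Call:
step_arm(offset=[[0,0,0.1],[0,0,0.15],[0,0,0.15]], dr=[[0,0,0],[0,0,0],[0,0,0]], jaw=[0.5,0.5,0.5])

```text
clock: 8.9
tool_pos: [560.3, 246.0, 18.0]
eef_rot: [0.684, 0.73, 0.0, 0.0]
force: [-4.1, -0.7, 14.4]
grip_width: 69.5
```

Contact at TCP z = 18.0, so the tips are 22 mm above the TCP. I'll lift about 2.5 mm clear of the wood and push slowly.

Call:
step_arm(offset=[[0,0,-0.3],[0,0,-0.45],[-0.3,0,-0.45],[-0.6,0,-0.45],[-0.9,0,-0.45]], dr=[[0,0,0],[0,0,0],[0,0,0],[0,0,0],[0,0,0]], jaw=[0.5,0.5,0.5,0.5,0.5])

```text
clock: 9.4
tool_pos: [560.3, 237.6, 20.2]
eef_rot: [0.684, 0.73, 0.0, -0.001]
force: [-1.3, 3.3, 1.1]
grip_width: 69.7
```

Call:
step_arm(offset=[[-0.3,0,0],[-0.6,0,0],[-0.9,0,0],[-1.2,0,0],[-1.5,0,0]], dr=[[0,0,0],[0,0,0],[0,0,0],[0,0,0],[0,0,0]], jaw=[0.5,0.5,0.5,0.5,0.5])

```text
clock: 9.9
tool_pos: [561.6, 221.6, 20.3]
eef_rot: [0.684, 0.73, -0.0, -0.0]
force: [-0.7, 3.4, -0.1]
grip_width: 69.8
```

```bash
python3 - <<'E'
from h import *
from cell import r,eyes
go(r.state(),5,30,20.5)
c=eyes.capture("wrist");cv2.imwrite("pics/w7.png",c["pixels"])
c=eyes.capture("top");cv2.imwrite("pics/t7.png",c["pixels"][110:310,80:300].repeat(3,0).repeat(3,1))
E
```

```text
target [568.4 131.9  20.5] offset cm [-9.    0.08 -0.02] dr [-0.02  0.01 -0.04]
now block [  4.2 120. ] z 20.3 F [-0.65  3.39 -0.05] t 9.9
```

View pics/w7.png

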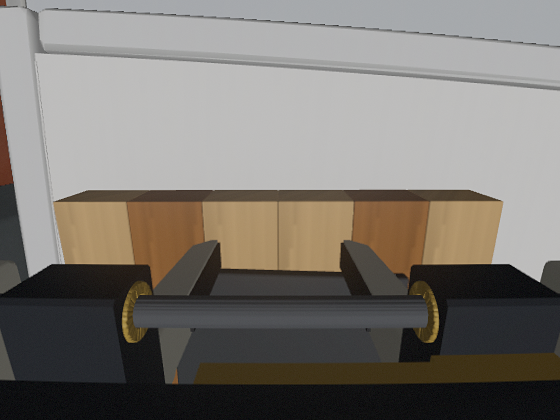

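View pics/t7.png

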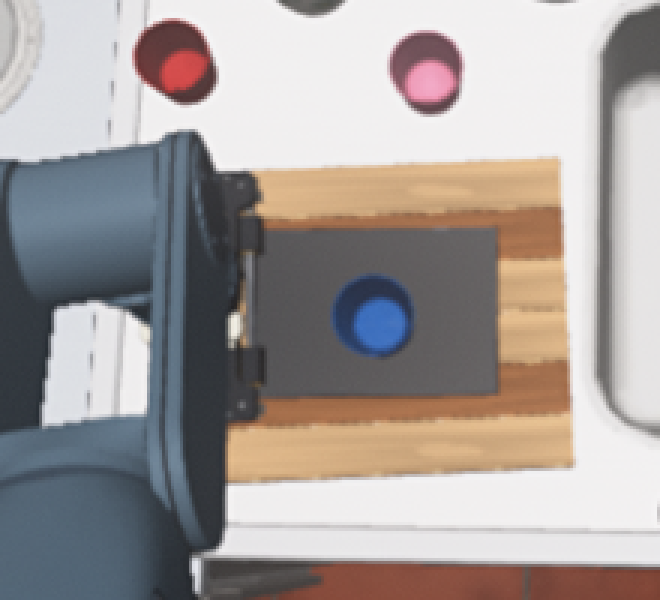

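The slate now moves with the fingers (3.4 N), has turned nearly straight and carries the cup along. Next, about 60 mm more.

Call:
step_arm(offset=[[-0.3,0,0],[-0.7,0,0],[-1.1,0,0],[-1.5,0,0],[-1.9,0,0]], dr=[[0,0,0],[0,0,0],[0,0,0],[0,0,0],[0,0,0]], jaw=[0.5,0.5,0.5,0.5,0.5])

```text
clock: 10.5
tool_pos: [563.1, 202.5, 20.4]
eef_rot: [0.684, 0.73, -0.0, 0.0]
force: [1.2, 2.2, -2.1]
grip_width: 69.7
```

Call:
step_arm(offset=[[-0.4,0,0],[-0.8,0,0],[-1.2,0,0],[-1.6,0,0],[-2,0,0]], dr=[[0,0,0],[0,0,0],[0,0,0],[0,0,0],[0,0,0]], jaw=[0.5,0.5,0.5,0.5,0.5])

```text
clock: 11.0
tool_pos: [564.3, 182.8, 20.5]
eef_rot: [0.684, 0.73, -0.0, 0.0]
force: [0.2, 2.2, -1.7]
grip_width: 69.6
```

Call:
step_arm(offset=[[-0.4,0,0],[-0.8,0,0],[-1.2,0,0],[-1.6,0,0],[-1.9,0,0]], dr=[[0,0,0],[0,0,0],[0,0,0],[0,0,0],[0,0,0]], jaw=[0.5,0.5,0.5,0.5,0.5])

```text
clock: 11.5
tool_pos: [565.5, 163.8, 20.5]
eef_rot: [0.684, 0.73, -0.0, -0.0]
force: [-0.8, 2.3, -1.8]
grip_width: 69.6
```

Call:
step_arm(offset=[[-0.2,0,0],[-0.3,0,0],[-0.3,0,0]], dr=[[0,0,0],[0,0,0],[0,0,0]], jaw=[0.5,0.5,0.5])

```text
clock: 11.8
tool_pos: [565.8, 160.9, 20.6]
eef_rot: [0.684, 0.73, -0.0, 0.0]
force: [-0.9, 0.6, -0.9]
grip_width: 69.9
```

```bash
python3 - <<'E'
from h import *
from cell import r,eyes
go(r.state(),5,30,20.5)
c=eyes.capture("top");pickle.dump(c,open("pics/t8.pkl","wb"));cv2.imwrite("pics/t8.png",c["pixels"][150:290,130:320].repeat(4,0).repeat(4,1))
E
```

```text
target [568.4 131.9  20.5] offset cm [-2.91  0.06  0.01] dr [ 0.01  0.02 -0.04]
now block [ 4.4 59.1] z 20.6 F [-0.87  0.56 -0.89] t 11.8
```

View pics/t8.png

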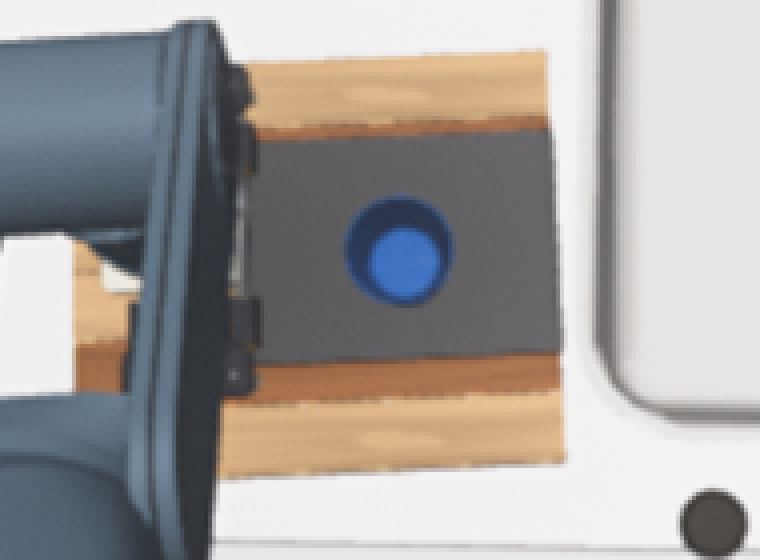

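```bash
python3 - <<'E'
from h import *
c=pickle.load(open("pics/t8.pkl","rb"))
for p in ray(c,np.array([[551.5,130],[564,353]])/4+[130,150],48): print("slate front",np.round(inb(p),1))
for p in ray(c,np.array([[547,51],[565.5,461]])/4+[130,150],40): print("block right",np.round(inb(p),1))
E
```

```text
slate front [  74.9 -151. ]
slate front [ -64.7 -152. ]
block right [ 127.9 -150.7]
block right [-129.9 -149.9]
```

The slate's front now lies at block y −151.5, straight within 0.5°, and the block edge measures −150.3. It needs about 28.5 mm more.

Call:
step_arm(offset=[[-0.3,0,0],[-0.7,0,0],[-1.1,0,0],[-1.5,0,0],[-1.8,0,0]], dr=[[0,0,0],[0,0,0],[0,0,0],[0,0,0],[0,0,0]], jaw=[0.5,0.5,0.5,0.5,0.5])

```text
clock: 12.35
tool_pos: [567.1, 142.9, 20.6]
eef_rot: [0.684, 0.73, 0.0, 0.0]
force: [0.6, 3.2, 1.1]
grip_width: 69.7
```

Call:
step_arm(offset=[[-0.3,0,0],[-0.6,0,0],[-0.8,0,0],[-1.0,0,0],[-1.0,0,0]], dr=[[0,0,0],[0,0,0],[0,0,0],[0,0,0],[0,0,0]], jaw=[0.5,0.5,0.5,0.5,0.5])

```text
clock: 12.85
tool_pos: [567.7, 132.9, 20.6]
eef_rot: [0.684, 0.73, -0.0, 0.0]
force: [-0.7, 3.3, 1.6]
grip_width: 70.0
```

```bash
python3 - <<'E'
from h import *
from cell import r,eyes
go(r.state(),5,30,20.5)
c=eyes.capture("top");pickle.dump(c,open("pics/t9.pkl","wb"));cv2.imwrite("pics/t9.png",c["pixels"][150:290,130:320].repeat(4,0).repeat(4,1))
E
```

```text
target [568.4 131.9  20.5] offset cm [-0.1   0.06  0.01] dr [ 0.01  0.01 -0.04]
now block [ 4.4 31. ] z 20.6 F [-0.72  3.31  1.58] t 12.85
```

View pics/t9.png

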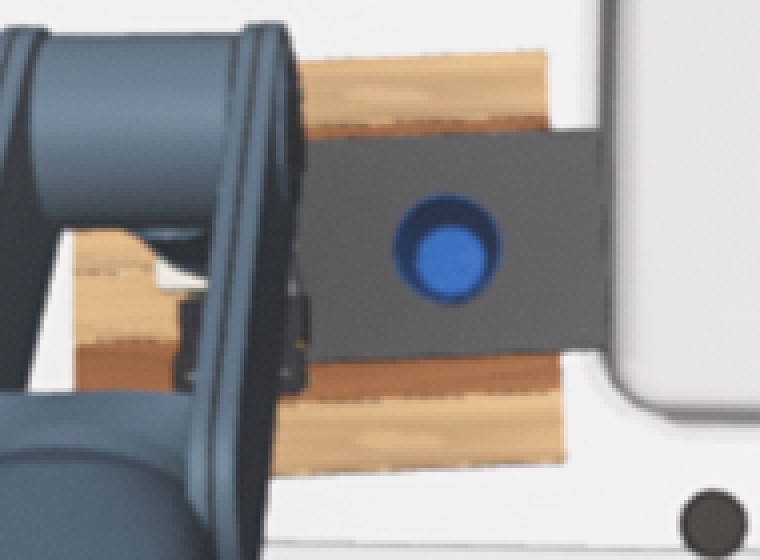

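```bash
python3 - <<'E'
from h import *
c=pickle.load(open("pics/t9.pkl","rb"))
g=cv2.cvtColor(c["pixels"],6)
for y in(186,200,215,230,236): print(y,g[y,272:292])
for p in ray(c,np.array([[600,129],[610,349]])/4+[130,150],48): print("slate front",np.round(inb(p),1))
E
```

```text
186 [103 101 101 101 101 102 102  91  92 103 111 141 173 189 198 204 211 219
 225 228]
200 [101 101 101 101 102 101 101 103 101 102 108 134 168 188 197 205 211 219
 224 228]
215 [101 100 100 103 101 102 102 100 100 103 112 136 169 190 199 205 212 220
 225 228]
230 [102 102 102 103 102 101 103 102  99  93 106 136 168 189 198 206 212 220
 225 226]
236 [102 104 103 100 100 102 100  94  90  94 112 139 168 187 200 206 213 220
 225 227]
slate front [  74.3 -181.2]
slate front [ -63.6 -180.2]
```

The front is at about −180 to −181 mm (arm travel gives −179.6), and it is straight. Now I back off along the block, then lift.

Call:
step_arm(offset=[[0.3,0,0],[0.8,0,0],[1.8,0,0],[3,0,0],[4,0,0]], dr=[[0,0,0],[0,0,0],[0,0,0],[0,0,0],[0,0,0]], jaw=[0.5,0.5,0.5,0.5,0.5])

```text
clock: 13.4
tool_pos: [564.7, 174.4, 20.4]
eef_rot: [0.683, 0.73, -0.0, -0.0]
force: [0.5, -0.5, 0.4]
grip_width: 69.8
```

Call:
step_arm(offset=[[2,0,-3],[4,0,-7],[6,0,-11],[8,0,-15],[10,0,-18]], dr=[[0,0,0],[0,0,0],[0,0,0],[0,0,0],[0,0,0]], jaw=[0.5,0.5,0.5,0.5,0.5])

```text
clock: 13.9
tool_pos: [558.5, 274.9, 203.5]
eef_rot: [0.683, 0.73, 0.001, 0.001]
force: [0.9, 0.0, 0.0]
grip_width: 69.7
```

Call:
step_arm(offset=[[0,0,0],[0,0,0],[0,0,0]], dr=[[0,0,0],[0,0,0],[0,0,0]], jaw=[0.5,0.5,0.5])

```text
clock: 14.2
tool_pos: [557.3, 272.6, 198.8]
eef_rot: [0.683, 0.73, -0.001, -0.001]
force: [-0.4, -0.2, -0.2]
grip_width: 69.8
```

```bash
python3 - <<'E'
from h import *
from cell import r,eyes
go(r.state(),5,30,20.5)
c=eyes.capture("top");pickle.dump(c,open("pics/t10.pkl","wb"));cv2.imwrite("pics/t10.png",c["pixels"][150:290,130:320].repeat(4,0).repeat(4,1))
W,s,b=measure(c,(100,145,282,280));print(rect(c,s,48))
rc=rect(c,s,48);print(inb(rc[0]))
c=eyes.capture("scene");cv2.imwrite("pics/s10.png",c["pixels"][130:280,150:350].repeat(4,0).repeat(4,1))
E
```

```text
target [568.4 131.9  20.5] offset cm [-14.1    0.23  17.84] dr [-0.16  0.05 -0.02]
now block [  3.3 171.1] z 198.8 F [-0.41 -0.18 -0.16] t 14.2
((572.2969970703125, 339.5357360839844), (334.2116394042969, 54.86447525024414), 4.496610641479492)
(np.float64(22.64077322175777), np.float64(236.92782744514898))
```

View pics/t10.png

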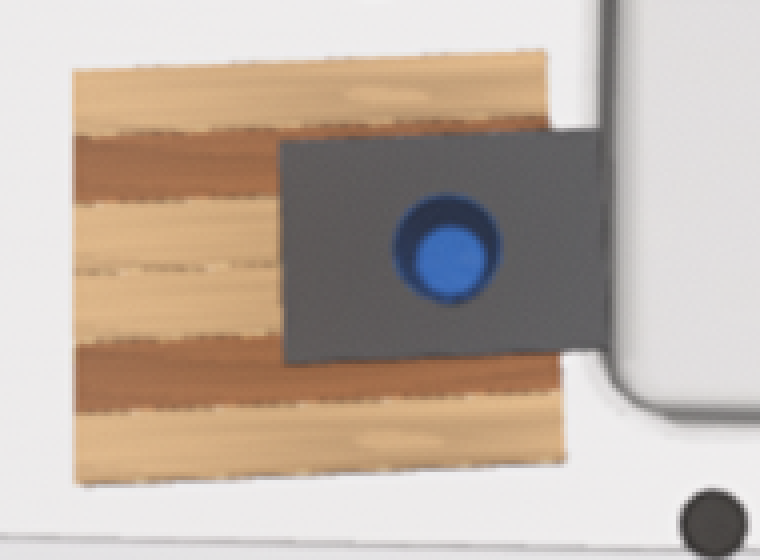

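View pics/s10.png

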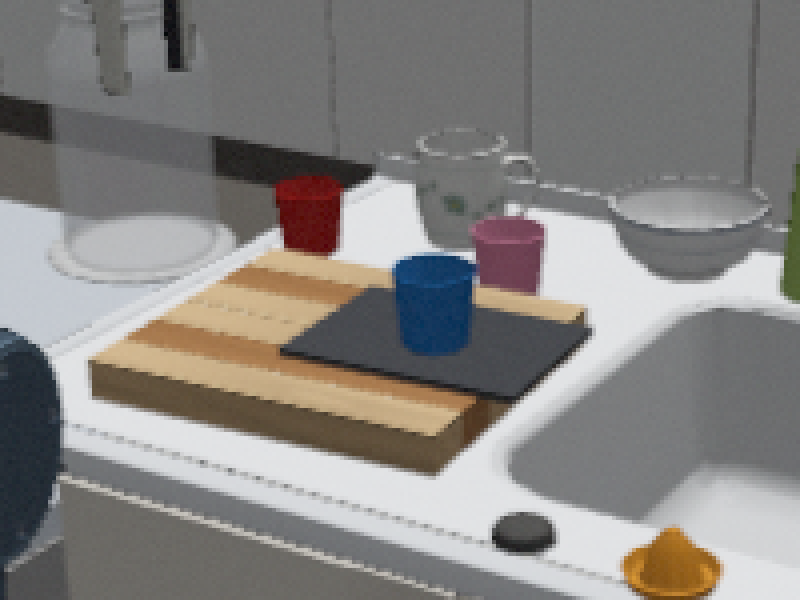

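The automatic mask picked up the arm by mistake, so I'll check from the back corners and the scene view instead.

```bash
python3 - <<'E'
from h import *
c=pickle.load(open("pics/t10.pkl","rb"))
for p in ray(c,np.array([[279,141],[285,364]])/4+[130,150],48): print("top: back",np.round(inb(p),1))
c=pickle.load(open("pics/scene0.pkl","rb"))
for p in ray(c,np.array([[592,327],[518,398]])/4+[150,130],48): print("scene: front",np.round(inb(p),1))
for p in ray(c,np.array([[440,436],[587,308]])/4+[150,130],40): print("scene: block edge",np.round(inb(p),1))
E
```

```text
top: back [75.4 18.4]
top: back [-63.5  17.9]
scene: front [  80.8 -177.1]
scene: front [ -59.3 -182.3]
scene: block edge [-123.4 -153.1]
scene: block edge [ 131.  -150.1]
```

```bash
python3 - <<'E'
from cell import r
print(r.hand_in()); print(r.state()["clock"])
E
```

```text
the job is handed in; nothing more can be done
None
the job is handed in; nothing more can be done
```

I pushed the slate toward the sink with both open fingertips on its back end, backed the arm off and up, and handed the job in. My last readings put the overhang at about 3 cm; the hand-in gave no verdict. The clock was at about 14 s of the 32 s allowed.

**Last checks**
- **Overhang:** three readings put the front end 28 to 32 mm past the block edge. The top view gives about 31 mm from the front corners and 32 mm from the back corners; the scene view gives about 28 mm.
- **Straightness:** the slate is straight to the block within about 0.5° in the top view. The scene view suggested about 2°, still well inside the 0.1 rad limit.
- **Cup:** it looked upright near the middle of the slate in both views, and no arm or finger came near it.
- **Other objects:** the arm stayed away from the plug, squeezer and upside-down cup. I did not measure their positions again at the end.

**What went wrong or disagreed**
- **First push:** it passed over the slate without touching it, because the open fingertips sit about 22 mm above the stated tool point. I corrected this by feeling for the block's top (about 14 N on the wood) and pushing again.
- **Final slate mask:** the automatic mask picked up the arm instead of the slate, so I used corner points read from the pictures.

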